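# Unstack the culture vessels into their stage adapters

### The arm

A 7-joint arm with a two-finger parallel gripper is mounted at the origin on the work surface. World frame = base frame: x ahead of the robot, y to its left, z up, the work surface at z = 0. Lengths are in mm, angles in rad, forces in N, time in s.
With the tool pointing down it reaches from about 425 to 925 mm from the base axis. Payload 6.8 kg.
Tool frame: the origin (TCP) lies on the mounting face of the last link; the fingertips stand 182 mm ahead of it and the grasp point (between the pads) lies 163 mm ahead of it; z points along the fingers, y is the line along which they close (so a half turn about z gives the same grasp; the last joint's range is limited). The gripper opens to 88 mm and grips with 3 to 60 N. Pads are 20 mm wide; open, the fingers measure 115 mm over their backs; the gripper's body (75 mm by 178 mm) begins 61 mm behind the grasp point.
Start: joints at [1.226, 0.477, 0.022, 1.555, -0.011, 1.109, -0.083], TCP at [158.355, -656.175, 404.664] pointing down, gripper open.
Joint ranges: [-2.96, 2.96], [-0.34, 2.1], [-1.41, 1.46], [0.24, 2.44], [-1.37, 4.51], [0.17, 1.92], [-2.96, 2.96]. Speed limits (rad/s): [2.39, 2.39, 3.14, 3.14, 3.14, 3.14, 3.14].

### API

Orientations are given as a rotation vector (axis times angle).
In Python, from plant import r gives the robot as it stands.
- The arm moves only by the tool step_arm, never from a script. Its argument "rows" is a list of rows, each an object with "travel": the shift along the tool's x, y, z each as a share of 0.04 m, from -1 to 1, a list of three; "spin": the turn about the tool's z as a share of 30 degrees, from -1 to 1; "jaw": the closure, from 0 (fully open) to 1 (shut). A call has 1 to 20 rows; each row shifts and turns the commanded pose from where the row before left it, along the tool's axes as they then stand; what a row does not reach is not made up. A row lasts 1/12 s, in which the tool goes at most 41.7 mm and 7.16 degrees, less where a joint would pass 70% of its speed; a pose out of reach is approached as far as the arm can. A call with a number of a shift or a turn outside -1 to 1 is refused whole. A call with a gripper value outside its range is refused whole. The fingers move at their own pace and stop on an object; "grip_force" is the grip in N (left out, the last holds). Time passes only in rows, so rows that do not move let the fingers close. It gives the time, the measured TCP pose, the force, the opening and the grip force at its end, in the units of the state.
- r.observe(): the state, without advancing time (a new reading comes with each control period).
- r.camera(name): name is "scene" or "top"; returns the picture (384x512x3 uint8, blue, green, red); there is no depth.
- r.camera_model(name): a dict with "fx", "fy", "cx", "cy" (pixels), "T" (4x4, takes a point from camera to world coordinates). Camera axes: x right, y down, z forward; pixel columns grow to the right and rows downward; lengths in mm; the calibration is good to about 2 mm. A picture is of the moment at which its call begins. camera_model takes no time and is no camera call.
- r.sign_off(): hands the job in; it is judged then, once.
The state is a dict: "clock": time; "qpos": joint angles; "qvel": joint speeds; "effort": joint torques, N m; "tcp_pos": TCP position; "tcp_rot": TCP orientation; "ft_force": force on the tool from outside, world axes, zero at the start; "moment": the same for the moment, N m; "grip_width": finger opening in mm; "grip_force": force on a finger pad.
Only numpy, scipy, OpenCV 4.12 (cv2) and the standard library are available. Lean on these libraries where they do the work, as an engineer would, in place of code of your own. Each camera call takes 0.05 s, during which the arm holds its last target. There are 200 camera calls.

### The job

Unload the two stacks of culture vessels from the blue tray, one vessel at a time from the top, and set each gently in the stage adapter made for it, lying flat inside the pocket: the large dish in the large round pocket, the small dish in the small round one, the four-well plate in the square one and the chamber slide in the oblong one. Keep every vessel level, and leave the oil bottle and the objective standing where they are.

Things in the scene. Friction and masses are not known exactly. Their poses are not given: they have to be found in the camera images.
- dish_large: Large round culture dish with a pale blue lid, 60 mm diameter, 16 mm high; the 60 mm lid skirt starts 6 mm above the underside, the foot below it is 55 mm wide. About 45 g. Origin: centre of its underside, z up; lid fixed on. Starts on the blue tray (floor 3 mm, lip 5 mm high), as the lower vessel of a stack, on the tray floor.
- plate_square: Square white four-well plate with four grey well circles on its lid, 60 x 60 mm, 16 mm high (the lowest 6 mm is 57 mm square). About 50 g. Origin: centre of its underside, z up; lid fixed on. x and y run along its sides. Starts on the blue tray (floor 3 mm, lip 5 mm high), as the lower vessel of a stack, on the tray floor.
- dish_small: Small round culture dish with an orange lid, 35 mm diameter, 14 mm high; the lid skirt starts 6 mm above the underside, the foot below it is 30 mm wide. About 20 g. Origin: centre of its underside, z up; lid fixed on. Starts on the blue tray (floor 3 mm, lip 5 mm high), on the flat lid of the large dish or the square plate (underside about 19 mm above the table).
- chamber_slide: Chamber slide: glass 76 (x) x 26 x 1.5 mm, green end at -x and a block of eight wells 25 mm wide from x = -19 to +38 mm, top 14 mm above the underside: grip it across y at the origin. 25 g. Origin: centre of its underside, z up; lid fixed on. Starts on the blue tray (floor 3 mm, lip 5 mm high), on the flat lid of the large dish or the square plate (underside about 19 mm above the table).
- adapter_large_round: Silver stage adapter plate, 128 x 85.5 x 8 mm, flat on the table, with a large round pocket, 76 mm diameter, for the large dish; dark round window 48 mm in its floor. Origin: centre of its underside, below the pocket's centre; x along the 128 mm, z up. Pocket floor 5 mm, rim 8 mm above the underside. Does not move.
- adapter_small_round: Silver stage adapter plate, 128 x 85.5 x 8 mm, flat on the table, with a small round pocket, 51 mm diameter, for the small dish; dark round window 25 mm in its floor. Origin: centre of its underside, below the pocket's centre; x along the 128 mm, z up. Pocket floor 5 mm, rim 8 mm above the underside. Does not move.
- adapter_square: Silver stage adapter plate, 128 x 85.5 x 8 mm, flat on the table, with a square pocket, 76 x 76 mm, for the square plate; dark square window 48 mm in its floor. Origin: centre of its underside, below the pocket's centre; x along the 128 mm, z up. Pocket floor 5 mm, rim 8 mm above the underside. Does not move.
- adapter_oblong: Silver stage adapter plate, 128 x 85.5 x 8 mm, flat on the table, with an oblong pocket, 92 mm along x and 42 mm along y, for the chamber slide (either way round); dark oblong window in its floor. Origin: centre of its underside, below the pocket's centre; x along the 128 mm, z up. Pocket floor 5 mm, rim 8 mm above the underside. Does not move.
- oil_bottle: Bystander: small amber bottle of immersion oil with yellow label and black cap, 25 mm diameter, 55 mm tall, standing loose on the table. Origin at the centre of its underside.
- objective: Bystander: steel microscope objective with a green ring, 32 mm diameter at its foot, 50 mm tall, standing loose on the table with its narrow nose up. Origin at the centre of its underside.

How it is judged:
By the outcome, as a careful person would: the job done as asked, in the order asked, and still so for the second after the job is handed in, with the robot touching nothing.
It also fails if it takes over 102 s, if anything falls off the work surface, if the arm or the gripper's body presses on something with over 40 N, if the wrist force passes 120 N, or if a joint passes its speed limit or range.

## Working session

There is one attempt and no reset: what is moved stays moved. The work goes in short steps, Python scripts to look and compute and a tool call to move; the robot and the scene stay as the last step left them, time stands still between calls to the robot, and variables do not carry over. Pictures are saved under pics/ and viewed, at most 14 in all, crops included, and the job is handed in when it is done.

Besides the shell and the picture viewer there is one more tool, called after "Call:" in YAML: its name, and indented under it one key for each argument. step_arm: Moves the arm, as the interface text tells. Shift numbers are shares of 0.04 m and turn numbers shares of 30 degrees, none past 1 either way. Its arguments: {"type":"object","properties":{"rows":{"type":"array","items":{"type":"object","properties":{"travel":{"type":"array","items":{"type":"number"}},"spin":{"type":"number"},"jaw":{"type":"number"}}}},"grip_force":{"type":"number"}},"required":["rows"]}

```bash
mkdir -p pics; ls; python3 - <<'E'
from plant import r
import cv2
o=r.observe(); print({k:o[k] for k in('clock','tcp_pos','tcp_rot','grip_width','ft_force')})
for n in('top','scene'):
    cv2.imwrite(f'pics/{n}0.png',r.camera(n)); print(n,r.camera_model(n))
E
```

```text
pics
{'clock': 0.0, 'tcp_pos': array([ 158.28773371, -655.88739819,  403.67301419]), 'tcp_rot': array([-3.11779276e+00, -3.70965974e-01,  6.05518686e-04]), 'grip_width': 87.6156401821481, 'ft_force': array([ 0.11716781, -0.91962422, -0.65969708])}
top {'fx': 446.1633858727942, 'fy': 446.1633858727942, 'cx': 245.69231831073606, 'cy': 186.28625847162346, 'T': array([[-1.70076485e-02, -9.83260282e-01,  1.81411018e-01,
         4.03784315e+02],
       [-9.99810066e-01,  1.84515763e-02,  6.27461313e-03,
        -1.44259400e+01],
       [-9.51689713e-03, -1.81269846e-01, -9.83387346e-01,
         1.05025296e+03],
       [ 0.00000000e+00,  0.00000000e+00,  0.00000000e+00,
         1.00000000e+00]])}
scene {'fx': 369.9486799737102, 'fy': 369.9486799737102, 'cx': 261.8126679117645, 'cy': 193.15969298146476, 'T': array([[-1.68456478e-01,  7.03623859e-01, -6.90315782e-01,
         1.12999424e+03],
       [ 9.85708851e-01,  1.19758466e-01, -1.18473501e-01,
         9.28559639e+01],
       [-6.89623259e-04, -7.00408006e-01, -7.13742355e-01,
         6.20222163e+02],
       [ 0.00000000e+00,  0.00000000e+00,  0.00000000e+00,
         1.00000000e+00]])}
```

View pics/top0.png

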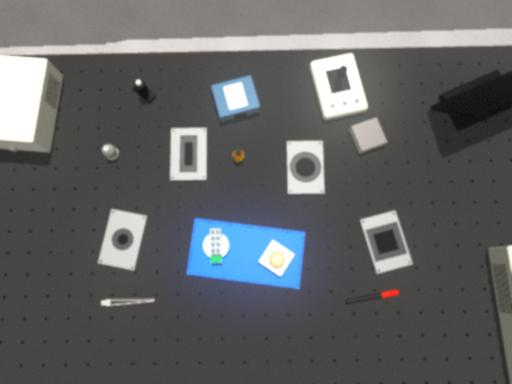

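View pics/scene0.png

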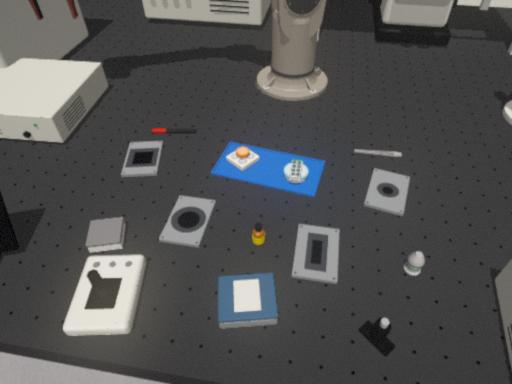

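The top view shows the slide on the large dish at about (215,245) and the small dish on the square plate at (277,258). The adapters are small round (122,240), oblong (188,154), large round (305,167) and square (386,242). The bottle is at (238,156) and the objective at (110,152). Next I rectify and measure.

```bash
cat > h.py <<'E'
from plant import r
import cv2, numpy as np
from scipy.spatial.transform import Rotation as Ro
def H(z,x0=250,x1=850,y0=-420,y1=380,s=1.0,name='top'):
    """homography image -> rectified map at height z: col=(y1-y)/s, row=(x1-x)/s"""
    m=r.camera_model(name);T=m['T']
    P=lambda p:(lambda c:(m['fx']*c[0]/c[2]+m['cx'],m['fy']*c[1]/c[2]+m['cy']))(T[:3,:3].T@(np.array(p)-T[:3,3]))
    w=[(x1,y1,z),(x1,y0,z),(x0,y1,z),(x0,y0,z)]
    src=np.float32([P(p) for p in w]); dst=np.float32([((y1-p[1])/s,(x1-p[0])/s) for p in w])
    return cv2.getPerspectiveTransform(src,dst)
def rect(img,z,x0,x1,y0,y1,s):
    return cv2.warpPerspective(img,H(z,x0,x1,y0,y1,s),(int((y1-y0)/s),int((x1-x0)/s)),flags=cv2.INTER_CUBIC)
def w2(px,z):  # image pixel -> world xy at height z
    q=cv2.perspectiveTransform(np.float32([[px]]),H(z))[0,0]; return np.array([850-q[1],380-q[0]])
E
python3 - <<'E'
from h import *
img=cv2.imread('pics/top0.png')
for n,p,z in [('slide',(215,245),33),('small',(277,258),33),('a_small',(122,240),8),('a_obl',(188,154),8),('a_large',(305,167),8),('a_sq',(386,242),8),('bottle',(238,156),40),('obj',(110,152),40)]:
    c=w2(p,z); out=[n,c.round()]
    if n[:2]=='a_':
        a=rect(img,z,c[0]-90,c[0]+90,c[1]-90,c[1]+90,.5)
        g=a.min(2); m=(g>90).astype(np.uint8)
        cs,_=cv2.findContours(m,cv2.RETR_EXTERNAL,cv2.CHAIN_APPROX_NONE)
        k=max(cs,key=cv2.contourArea); (u,v),wh,_=cv2.minAreaRect(k)
        b=cv2.boxPoints(cv2.minAreaRect(k)); b=np.c_[c[0]+90-b[:,1]*.5,c[1]+90-b[:,0]*.5]
        e=[b[1]-b[0],b[2]-b[1]]; L=max(e,key=np.linalg.norm)
        out+=['ctr',np.array([c[0]+90-v*.5,c[1]+90-u*.5]).round(1),'size',np.array(wh)*.5,'long deg',round(np.degrees(np.arctan2(L[1],L[0]))%180,1)]
    print(*out,'R',round(np.linalg.norm(c)))
a=rect(img,33,380,530,-160,140,.4)
cv2.imwrite('pics/tray0.png',a)
o=r.observe();print(Ro.from_rotvec(o['tcp_rot']).as_matrix().round(3))
E
```

```text
slide [458.  64.] R 462
small [426. -76.] R 433
a_small [474. 283.] ctr [477.2 282.2] size [ 93.69826508 135.47293091] long deg 167.8 R 552
a_obl [678. 130.] ctr [680.1 129.5] size [ 94.50130463 136.5922699 ] long deg 179.7 R 690
a_large [ 640. -150.] ctr [ 642.4 -150.8] size [ 95.41169739 139.30006409] long deg 179.2 R 658
a_sq [ 459. -330.] ctr [ 461. -330.] size [135.45091248  93.36914062] long deg 13.9 R 565
bottle [662.   9.] R 662
obj [678. 308.] R 745
[[ 0.972  0.235 -0.   ]
 [ 0.235 -0.972  0.001]
 [-0.    -0.002 -1.   ]]
```

View pics/tray0.png

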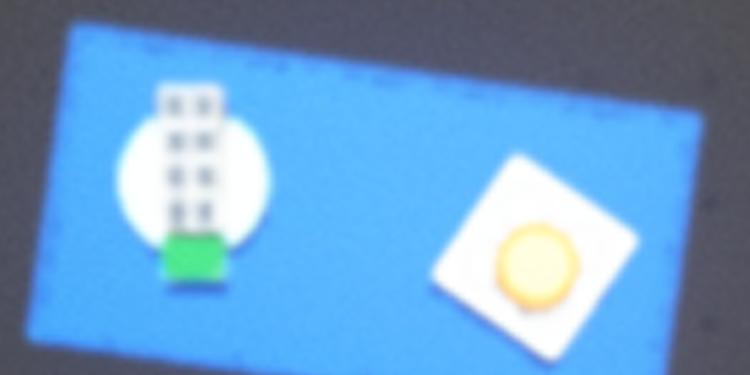

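The rectified tray at z=33 has the slide block centred at column 190, rows 85–235. The dish rim spans columns 117–271, the square is centred at (535,257) and the orange lid at (538,266). In world coordinates: slide (456.5,64), large dish (459,63.5), plate (427.5,-75) with yaw 54.4°, and small dish (424,-75). First I align the yaw and move above the small dish.

Call:
step_arm:
  rows:
    - {"travel": [0,0,0],"spin": 0.227,"jaw": 0}
    - {"travel": [0,0,0],"spin": 0.227,"jaw": 0}
    - {"travel": [0.67,-0.71,0],"spin": 0,"jaw": 0}
    - {"travel": [0.67,-0.71,0],"spin": 0,"jaw": 0}
    - {"travel": [0.67,-0.71,0],"spin": 0,"jaw": 0}
    - {"travel": [0.67,-0.71,0],"spin": 0,"jaw": 0}
    - {"travel": [0.67,-0.71,0],"spin": 0,"jaw": 0}
    - {"travel": [0.67,-0.71,0],"spin": 0,"jaw": 0}
    - {"travel": [0.67,-0.71,0],"spin": 0,"jaw": 0}
    - {"travel": [0.67,-0.71,0],"spin": 0,"jaw": 0}
    - {"travel": [0.67,-0.71,0],"spin": 0,"jaw": 0}
    - {"travel": [0.07,-0.9,0],"spin": 0,"jaw": 0}
    - {"travel": [0.07,-0.9,0],"spin": 0,"jaw": 0}
    - {"travel": [0.07,-0.9,0],"spin": 0,"jaw": 0}
    - {"travel": [0.07,-0.9,0],"spin": 0,"jaw": 0}
    - {"travel": [0.07,-0.9,0],"spin": 0,"jaw": 0}
    - {"travel": [0.07,-0.9,0],"spin": 0,"jaw": 0}
    - {"travel": [0.07,-0.9,0],"spin": 0,"jaw": 0}
    - {"travel": [0.07,-0.9,0],"spin": 0,"jaw": 0}
    - {"travel": [0.07,-0.9,0],"spin": 0,"jaw": 0}
  grip_force: 8

```text
clock: 1.77
tcp_pos: [424.8, -75.1, 404.6]
tcp_rot: [3.141, -0.002, -0.0]
ft_force: [0.4, 0.4, 0.2]
grip_width: 87.8
grip_force: 0.0
```

Call:
step_arm:
  rows:
    - {"travel": [0,0,0.9],"spin": 0,"jaw": 0}
    - {"travel": [0,0,0.9],"spin": 0,"jaw": 0}
    - {"travel": [0,0,0.9],"spin": 0,"jaw": 0}
    - {"travel": [0,0,0.9],"spin": 0,"jaw": 0.3}
    - {"travel": [0,0,0.7],"spin": 0,"jaw": 0.3}
    - {"travel": [0,0,0.4],"spin": 0,"jaw": 0.3}
    - {"travel": [0,0,0.24],"spin": 0,"jaw": 0.3}
    - {"travel": [0,0,0],"spin": 0,"jaw": 0.45}
    - {"travel": [0,0,0],"spin": 0,"jaw": 0.5}
    - {"travel": [0,0,0],"spin": 0,"jaw": 0.55}
    - {"travel": [0,0,0],"spin": 0,"jaw": 0.6}
    - {"travel": [0,0,0],"spin": 0,"jaw": 0.65}
    - {"travel": [0,0,0],"spin": 0,"jaw": 0.7}
    - {"travel": [0,0,0],"spin": 0,"jaw": 0.8}
    - {"travel": [0,0,0],"spin": 0,"jaw": 0.8}
  grip_force: 8

```text
clock: 3.02
tcp_pos: [425.9, -76.9, 208.1]
tcp_rot: [3.141, -0.002, 0.003]
ft_force: [-0.7, -0.8, 8.6]
grip_width: 34.5
grip_force: 8.0
```

Call:
step_arm:
  rows:
    - {"travel": [0,0,-0.02],"spin": 0,"jaw": 0.8}
    - {"travel": [0,0,-0.1],"spin": 0,"jaw": 0.8}
    - {"travel": [0,0,-0.15],"spin": 0,"jaw": 0.8}
    - {"travel": [0,0,0],"spin": 0,"jaw": 0.8}

```text
clock: 3.35
tcp_pos: [425.6, -76.9, 218.9]
tcp_rot: [3.141, -0.002, 0.002]
ft_force: [-0.4, 0.7, -0.6]
grip_width: 34.7
grip_force: 8.0
```

```bash
python3 - <<'E'
from h import *
o=r.observe();print(o['tcp_pos'],o['ft_force'],o['grip_width'])
t=r.camera('top');s=r.camera('scene');cv2.imwrite('pics/t1.png',t)
a=cv2.resize(t[190:310,170:330],None,fx=4,fy=4,interpolation=cv2.INTER_CUBIC)[:480,:400]
b=cv2.resize(s[110:230,190:290],None,fx=4,fy=4,interpolation=cv2.INTER_CUBIC)
a=cv2.resize(t[210:310,220:320],(400,400));b=cv2.resize(s[110:210,190:290],(400,400))
cv2.imwrite('pics/c1.png',np.hstack([a,b]))
E
```

```text
[425.58505821 -76.88188538 218.92239001] [-0.40933861  0.69949723 -0.61191506] 34.705516879049306
```

View pics/c1.png

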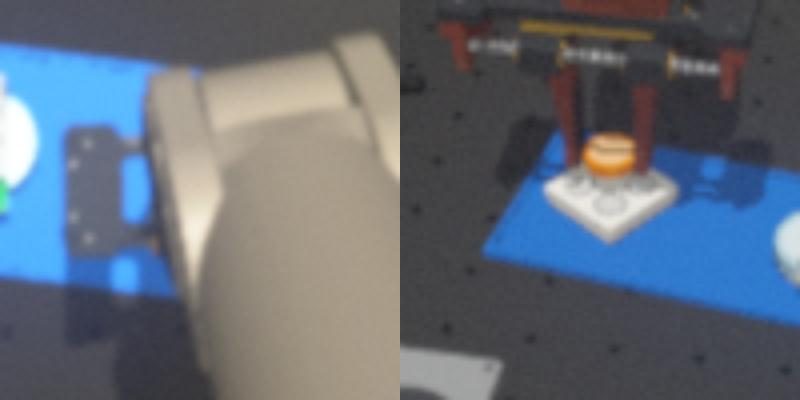

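The dish is off the plate and held level, with tips at about skirt height. I carry it to the small-round adapter.

Call:
step_arm:
  rows:
    - {"travel": [0,0,-0.2],"jaw": 0.8}
    - {"travel": [0,0,-0.4],"jaw": 0.8}
    - {"travel": [0,0,-0.4],"jaw": 0.8}
    - {"travel": [0,0,-0.3],"jaw": 0.8}
    - {"travel": [0,0,-0.2],"jaw": 0.8}
    - {"travel": [0.09,-0.3,0],"jaw": 0.8}
    - {"travel": [0.09,-0.5,0],"jaw": 0.8}
    - {"travel": [0.09,-0.74,0],"jaw": 0.8}
    - {"travel": [0.09,-0.74,0],"jaw": 0.8}
    - {"travel": [0.09,-0.74,0],"jaw": 0.8}
    - {"travel": [0.09,-0.74,0],"jaw": 0.8}
    - {"travel": [0.09,-0.74,0],"jaw": 0.8}
    - {"travel": [0.09,-0.74,0],"jaw": 0.8}
    - {"travel": [0.1,-0.74,0],"jaw": 0.8}
    - {"travel": [0.1,-0.74,0],"jaw": 0.8}
    - {"travel": [0.1,-0.74,0],"jaw": 0.8}
    - {"travel": [0.1,-0.74,0],"jaw": 0.8}
    - {"travel": [0.1,-0.5,0],"jaw": 0.8}
    - {"travel": [0.09,-0.3,0],"jaw": 0.8}

```text
validation failed for argument at $.ro...
```

Call:
step_arm:
  rows:
    - {"travel": [0,0,0.4],"jaw": 0.8}
    - {"travel": [0,0,0.7],"jaw": 0.8}
    - {"travel": [0,0,0.5],"jaw": 0.8}
    - {"travel": [0,0,0.2],"jaw": 0.8}
    - {"travel": [0,0,0],"jaw": 0.8}
    - {"travel": [0,0,0],"jaw": 0.8}

```text
validation failed for argument at $.ro...
```

```bash
python3 - <<'E'
from h import *
o=r.observe();print(o['tcp_pos'],o['ft_force'],o['grip_width'])
t=r.camera('top');s=r.camera('scene')
a=cv2.resize(t[190:290,70:170],(400,400));b=cv2.resize(s[120:220,330:430],(400,400),interpolation=cv2.INTER_CUBIC)
cv2.imwrite('pics/c2.png',np.hstack([a,b]))
E
```

```text
[425.40890379 -76.87855341 218.27819807] [-0.14867119  1.65792302 -0.01434615] 34.33372214423413
```

View pics/c2.png

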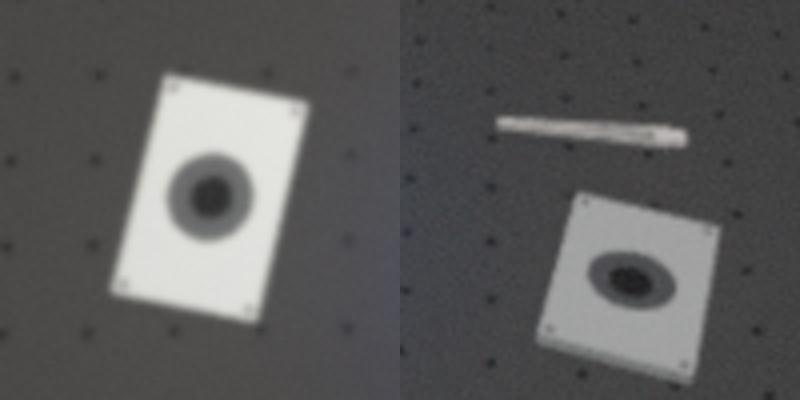

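The moves were refused because a spin is needed in every row, so the picture only shows the empty adapter, its pocket centred at top pixel (122.5,239). I resend them one at a time.

Call:
step_arm:
  rows:
    - {"travel": [0,0,-0.2],"spin": 0,"jaw": 0.8}
    - {"travel": [0,0,-0.4],"spin": 0,"jaw": 0.8}
    - {"travel": [0,0,-0.4],"spin": 0,"jaw": 0.8}
    - {"travel": [0,0,-0.3],"spin": 0,"jaw": 0.8}
    - {"travel": [0,0,-0.2],"spin": 0,"jaw": 0.8}
    - {"travel": [0.09,-0.3,0],"spin": 0,"jaw": 0.8}
    - {"travel": [0.09,-0.5,0],"spin": 0,"jaw": 0.8}
    - {"travel": [0.09,-0.74,0],"spin": 0,"jaw": 0.8}
    - {"travel": [0.09,-0.74,0],"spin": 0,"jaw": 0.8}
    - {"travel": [0.09,-0.74,0],"spin": 0,"jaw": 0.8}
    - {"travel": [0.09,-0.74,0],"spin": 0,"jaw": 0.8}
    - {"travel": [0.09,-0.74,0],"spin": 0,"jaw": 0.8}
    - {"travel": [0.09,-0.74,0],"spin": 0,"jaw": 0.8}
    - {"travel": [0.1,-0.74,0],"spin": 0,"jaw": 0.8}
    - {"travel": [0.1,-0.74,0],"spin": 0,"jaw": 0.8}
    - {"travel": [0.1,-0.74,0],"spin": 0,"jaw": 0.8}
    - {"travel": [0.1,-0.74,0],"spin": 0,"jaw": 0.8}
    - {"travel": [0.1,-0.5,0],"spin": 0,"jaw": 0.8}
    - {"travel": [0.09,-0.3,0],"spin": 0,"jaw": 0.8}

```text
clock: 5.13
tcp_pos: [477.6, 286.1, 278.0]
tcp_rot: [-3.14, -0.004, 0.0]
ft_force: [0.2, 0.8, -0.6]
grip_width: 34.4
grip_force: 8.0
```

Call:
step_arm:
  rows:
    - {"travel": [0,0.1,0.3],"spin": 0,"jaw": 0.8}
    - {"travel": [0,0,0.6],"spin": 0,"jaw": 0.8}
    - {"travel": [0,0,0.6],"spin": 0,"jaw": 0.8}
    - {"travel": [0,0,0.3],"spin": 0,"jaw": 0.8}
    - {"travel": [0,0,0],"spin": 0,"jaw": 0.8}
    - {"travel": [0,0,0],"spin": 0,"jaw": 0.8}

```text
clock: 5.63
tcp_pos: [478.0, 278.7, 205.7]
tcp_rot: [3.141, -0.002, -0.002]
ft_force: [0.2, -0.1, -0.3]
grip_width: 34.1
grip_force: 8.0
```

```bash
python3 - <<'E'
from h import *
o=r.observe();print(o['tcp_pos'],o['ft_force'],o['grip_width'])
t=r.camera('top');s=r.camera('scene')
a=cv2.resize(t[190:290,70:170],(400,400));b=cv2.resize(s[120:220,330:430],(400,400),interpolation=cv2.INTER_CUBIC)
cv2.imwrite('pics/c3.png',np.hstack([a,b]))
E
```

```text
[478.04124512 278.70847019 205.69746785] [ 0.20419311 -0.10059478 -0.31303123] 34.061789270295485
```

View pics/c3.png

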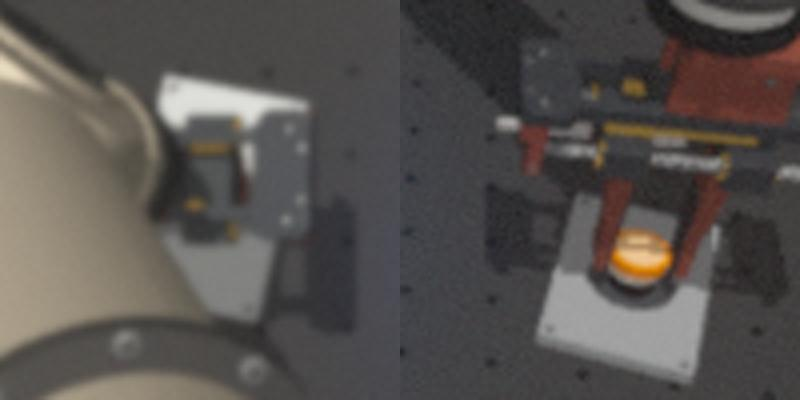

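The orange dish (scene crop (640,255)) is level and just above the pocket, with the tips alongside its lid. I correct y by about 3.5 mm and lower slowly.

Call:
step_arm:
  rows:
    - {"travel": [0,-0.09,0.05],"spin": 0,"jaw": 0.8}
    - {"travel": [0,0,0.05],"spin": 0,"jaw": 0.8}
    - {"travel": [0,0,0.05],"spin": 0,"jaw": 0.8}
    - {"travel": [0,0,0.05],"spin": 0,"jaw": 0.8}
    - {"travel": [0,0,0.04],"spin": 0,"jaw": 0.8}
    - {"travel": [0,0,0.02],"spin": 0,"jaw": 0.8}
    - {"travel": [0,0,0],"spin": 0,"jaw": 0.8}
    - {"travel": [0,0,0],"spin": 0,"jaw": 0.8}

```text
clock: 6.4
tcp_pos: [478.0, 282.7, 195.3]
tcp_rot: [3.141, -0.001, -0.0]
ft_force: [0.4, 0.2, 0.1]
grip_width: 35.1
grip_force: 8.0
```

Call:
step_arm:
  rows:
    - {"travel": [0,0,0.02],"spin": 0,"jaw": 0.8}
    - {"travel": [0,0,0.02],"spin": 0,"jaw": 0.8}
    - {"travel": [0,0,0],"spin": 0,"jaw": 0.8}
    - {"travel": [0,0,0],"spin": 0,"jaw": 0.8}

```text
clock: 6.73
tcp_pos: [478.1, 282.8, 194.2]
tcp_rot: [-3.142, 0.001, -0.0]
ft_force: [-1.0, -0.2, 5.0]
grip_width: 34.4
grip_force: 8.0
```

Call:
step_arm:
  rows:
    - {"travel": [0,0,0],"spin": 0,"jaw": 0.55}
    - {"travel": [0,0,0],"spin": 0,"jaw": 0.45}
    - {"travel": [0,0,0],"spin": 0,"jaw": 0.35}
    - {"travel": [0,0,0],"spin": 0,"jaw": 0.35}
    - {"travel": [0,0,-0.2],"spin": 0,"jaw": 0.35}
    - {"travel": [0,0,-0.5],"spin": 0,"jaw": 0.35}
    - {"travel": [0,0,-0.7],"spin": 0,"jaw": 0.35}
    - {"travel": [0,0,-0.7],"spin": 0,"jaw": 0.35}
    - {"travel": [0,0,-0.4],"spin": 0,"jaw": 0.35}
    - {"travel": [-0.07,0.4,0],"spin": 0,"jaw": 0.35}
    - {"travel": [-0.07,0.8,0],"spin": 0,"jaw": 0.35}
    - {"travel": [-0.07,0.8,0],"spin": 0,"jaw": 0.35}
    - {"travel": [-0.07,0.8,0],"spin": 0,"jaw": 0.35}
    - {"travel": [-0.07,0.8,0],"spin": 0,"jaw": 0.35}
    - {"travel": [-0.07,0.8,0],"spin": 0,"jaw": 0.35}
    - {"travel": [-0.06,0.6,0],"spin": 0,"jaw": 0.35}
    - {"travel": [-0.06,0.47,0],"spin": 0,"jaw": 0.35}
    - {"travel": [0,0,0],"spin": 0,"jaw": 0.35}
    - {"travel": [0,0,0],"spin": 0,"jaw": 0.35}

```text
clock: 8.32
tcp_pos: [455.6, 62.5, 293.4]
tcp_rot: [3.141, -0.006, -0.002]
ft_force: [0.2, -0.4, 0.4]
grip_width: 57.1
grip_force: 0.0
```

```bash
python3 - <<'E'
from h import *
o=r.observe();print(o['tcp_pos'],o['ft_force'],o['grip_width'])
t=r.camera('top');s=r.camera('scene')
a=cv2.resize(t[190:290,70:170],(400,400));b=cv2.resize(s[120:220,250:350],(400,400),interpolation=cv2.INTER_CUBIC)
cv2.imwrite('pics/c4.png',np.hstack([a,b]))
E
```

```text
[455.55815518  62.4673246  293.41326925] [ 0.18029537 -0.36490932  0.35625451] 57.131566350411994
```

View pics/c4.png

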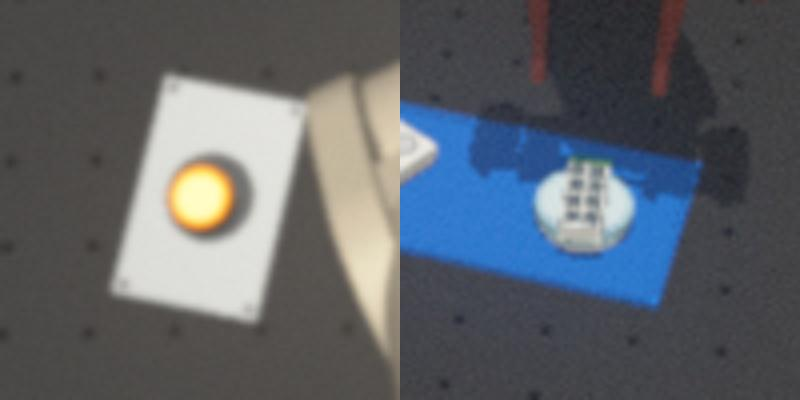

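The small dish sits in its pocket (top crop (200,197)). The gripper is above the slide, still lying on the large dish. I go down and grip it.

Call:
step_arm:
  rows:
    - {"travel": [0.02,-0.03,0.4],"spin": 0,"jaw": 0.35}
    - {"travel": [0,0,0.7],"spin": 0,"jaw": 0.35}
    - {"travel": [0,0,0.6],"spin": 0,"jaw": 0.35}
    - {"travel": [0,0,0.3],"spin": 0,"jaw": 0.35}
    - {"travel": [0,0,0.16],"spin": 0,"jaw": 0.35}
    - {"travel": [0,0,0],"spin": 0,"jaw": 0.5}
    - {"travel": [0,0,0],"spin": 0,"jaw": 0.58}
    - {"travel": [0,0,0],"spin": 0,"jaw": 0.63}
    - {"travel": [0,0,0],"spin": 0,"jaw": 0.68}
    - {"travel": [0,0,0],"spin": 0,"jaw": 0.73}
    - {"travel": [0,0,0],"spin": 0,"jaw": 0.8}
    - {"travel": [0,0,0],"spin": 0,"jaw": 0.85}
    - {"travel": [0,0,0],"spin": 0,"jaw": 0.85}
  grip_force: 10

```text
clock: 9.5
tcp_pos: [457.4, 65.1, 208.2]
tcp_rot: [-3.142, 0.002, -0.002]
ft_force: [-0.8, 0.3, 7.2]
grip_width: 24.7
grip_force: 10.0
```

Call:
step_arm:
  rows:
    - {"travel": [0,0,-0.1],"spin": 0,"jaw": 0.85}
    - {"travel": [0,0,-0.3],"spin": 0,"jaw": 0.85}
    - {"travel": [0,0,-0.4],"spin": 0,"jaw": 0.85}
    - {"travel": [0,0,-0.3],"spin": 0,"jaw": 0.85}
    - {"travel": [0,0,-0.2],"spin": 0,"jaw": 0.85}
    - {"travel": [0.3,-0.15,0],"spin": 0,"jaw": 0.85}
    - {"travel": [0.5,-0.15,0],"spin": 0,"jaw": 0.85}
    - {"travel": [0.6,-0.15,0],"spin": 0,"jaw": 0.85}
    - {"travel": [0.6,-0.15,0],"spin": 0,"jaw": 0.85}
    - {"travel": [0.6,-0.15,0],"spin": 0,"jaw": 0.85}
    - {"travel": [0.6,-0.15,0],"spin": 0,"jaw": 0.85}
    - {"travel": [0.6,-0.15,0],"spin": 0,"jaw": 0.85}
    - {"travel": [0.6,-0.15,0],"spin": 0,"jaw": 0.85}
    - {"travel": [0.6,-0.15,0],"spin": 0,"jaw": 0.85}
    - {"travel": [0.37,-0.15,0],"spin": 0,"jaw": 0.85}
    - {"travel": [0.2,-0.13,0],"spin": 0,"jaw": 0.85}
    - {"travel": [0,0,0],"spin": 0,"jaw": 0.85}
    - {"travel": [0,0,0],"spin": 0,"jaw": 0.85}

```text
clock: 11.0
tcp_pos: [679.2, 130.4, 259.0]
tcp_rot: [3.142, -0.0, -0.002]
ft_force: [-0.8, -0.2, -0.1]
grip_width: 25.0
grip_force: 10.0
```

Call:
step_arm:
  rows:
    - {"travel": [0,0,0.3],"spin": 0,"jaw": 0.85}
    - {"travel": [0,0,0.5],"spin": 0,"jaw": 0.85}
    - {"travel": [0,0,0.4],"spin": 0,"jaw": 0.85}
    - {"travel": [0,0,0.2],"spin": 0,"jaw": 0.85}
    - {"travel": [0,0,0],"spin": 0,"jaw": 0.85}

```text
clock: 11.42
tcp_pos: [678.2, 129.4, 200.7]
tcp_rot: [3.14, -0.001, -0.008]
ft_force: [-0.3, -0.4, 0.0]
grip_width: 24.8
grip_force: 10.0
```

```bash
python3 - <<'E'
from h import *
o=r.observe();print(o['tcp_pos'],o['ft_force'],o['grip_width'])
t=r.camera('top');s=r.camera('scene')
a=cv2.resize(t[110:210,140:240],(400,400));b=cv2.resize(s[200:300,265:365],(400,400),interpolation=cv2.INTER_CUBIC)
cv2.imwrite('pics/c5.png',np.hstack([a,b]))
E
```

```text
[678.15381165 129.40265697 200.7401084 ] [-0.29742913 -0.44489748  0.00469676] 24.77244232341572
```

View pics/c5.png

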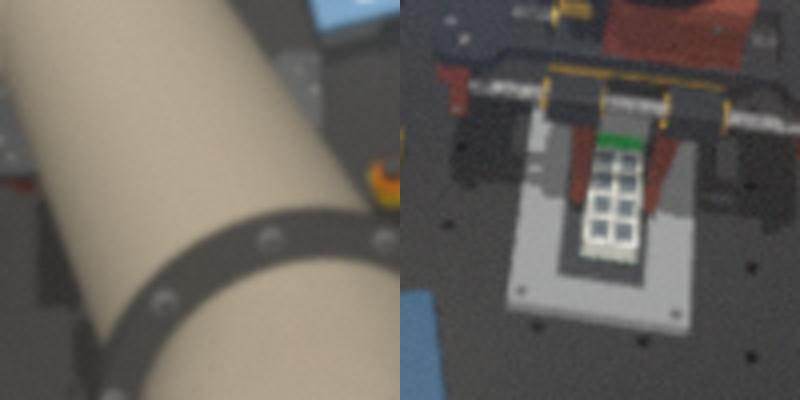

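The slide (scene crop columns 583–640) lies over the pocket (columns 560–645), about 2.5 mm too far to +y. I shift it and lower.

Call:
step_arm:
  rows:
    - {"travel": [0.03,0.06,0.04],"spin": 0,"jaw": 0.85}
    - {"travel": [0,0,0.04],"spin": 0,"jaw": 0.85}
    - {"travel": [0,0,0.04],"spin": 0,"jaw": 0.85}
    - {"travel": [0,0,0.02],"spin": 0,"jaw": 0.85}
    - {"travel": [0,0,0],"spin": 0,"jaw": 0.85}
    - {"travel": [0,0,0],"spin": 0,"jaw": 0.85}

```text
clock: 12.02
tcp_pos: [681.1, 127.8, 197.9]
tcp_rot: [-3.142, 0.001, -0.0]
ft_force: [-0.0, 0.7, -0.3]
grip_width: 25.2
grip_force: 10.0
```

Call:
step_arm:
  rows:
    - {"travel": [0,0,0.03],"spin": 0,"jaw": 0.85}
    - {"travel": [0,0,0.03],"spin": 0,"jaw": 0.85}
    - {"travel": [0,0,0],"spin": 0,"jaw": 0.85}
    - {"travel": [0,0,0],"spin": 0,"jaw": 0.85}

```text
clock: 12.35
tcp_pos: [681.0, 127.8, 195.3]
tcp_rot: [3.142, -0.001, -0.0]
ft_force: [0.6, -0.8, 0.4]
grip_width: 24.9
grip_force: 10.0
```

Call:
step_arm:
  rows:
    - {"travel": [0,0,0.02],"spin": 0,"jaw": 0.85}
    - {"travel": [0,0,0.02],"spin": 0,"jaw": 0.85}
    - {"travel": [0,0,0],"spin": 0,"jaw": 0.85}
    - {"travel": [0,0,0],"spin": 0,"jaw": 0.85}

```text
clock: 12.68
tcp_pos: [681.1, 127.8, 194.3]
tcp_rot: [3.142, -0.001, 0.0]
ft_force: [-1.3, -1.1, 4.5]
grip_width: 24.9
grip_force: 10.0
```

Call:
step_arm:
  rows:
    - {"travel": [0,0,0],"spin": 0,"jaw": 0.65}
    - {"travel": [0,0,0],"spin": 0,"jaw": 0.55}
    - {"travel": [0,0,0],"spin": 0,"jaw": 0.5}
    - {"travel": [0,0,0],"spin": 0,"jaw": 0.5}
    - {"travel": [0,0,-0.2],"spin": 0,"jaw": 0.5}
    - {"travel": [0,0,-0.5],"spin": 0,"jaw": 0.5}
    - {"travel": [0,0,-0.7],"spin": 0,"jaw": 0.4}
    - {"travel": [0,0,-0.6],"spin": 0,"jaw": 0}
    - {"travel": [-0.4,0.115,0],"spin": 0,"jaw": 0}
    - {"travel": [-0.8,0.23,0],"spin": 0,"jaw": 0}
    - {"travel": [-0.8,0.23,0],"spin": 0,"jaw": 0}
    - {"travel": [-0.8,0.23,0],"spin": 0,"jaw": 0}
    - {"travel": [-0.8,0.23,0],"spin": 0,"jaw": 0}
    - {"travel": [-0.8,0.23,0],"spin": 0,"jaw": 0}
    - {"travel": [-0.8,0.23,0],"spin": 0,"jaw": 0}
    - {"travel": [-0.35,0.11,0],"spin": 0,"jaw": 0}
    - {"travel": [0,0,0],"spin": 0,"jaw": 0}
    - {"travel": [0,0,0],"spin": 0,"jaw": 0}

```text
clock: 14.18
tcp_pos: [459.2, 63.7, 274.7]
tcp_rot: [3.142, -0.002, 0.003]
ft_force: [0.9, 0.1, 0.9]
grip_width: 87.6
grip_force: 0.0
```

```bash
python3 - <<'E'
from h import *
o=r.observe();print(o['tcp_pos'],o['ft_force'],o['grip_width'])
t=r.camera('top');s=r.camera('scene')
a=cv2.resize(t[110:210,140:240],(400,400));b=cv2.resize(s[120:220,240:340],(400,400),interpolation=cv2.INTER_CUBIC)
cv2.imwrite('pics/c6.png',np.hstack([a,b]))
E
```

```text
[459.16977022  63.66272981 274.66301448] [0.94020941 0.10543057 0.87119955] 87.57940599329638
```

View pics/c6.png

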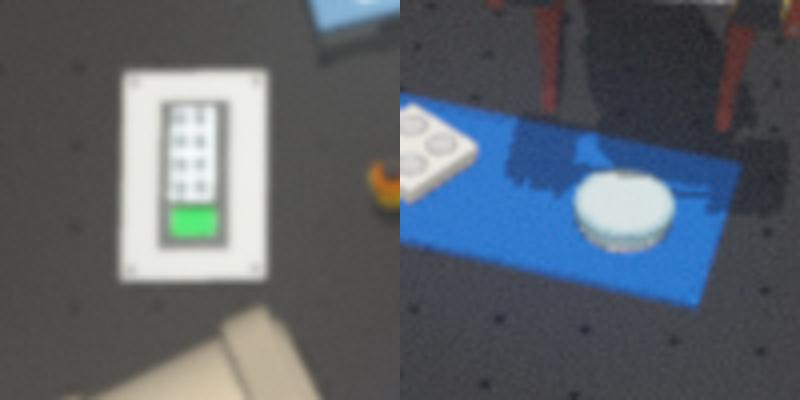

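The slide lies flat within its pocket (crop (193,170) within the pocket at columns 160–228). The large dish is free, so I descend and grip it.

Call:
step_arm:
  rows:
    - {"travel": [0,0,0.4],"spin": 0,"jaw": 0}
    - {"travel": [0,0,0.6],"spin": 0,"jaw": 0}
    - {"travel": [0,0,0.6],"spin": 0,"jaw": 0}
    - {"travel": [0,0,0.3],"spin": 0,"jaw": 0}
    - {"travel": [0,0,0.14],"spin": 0,"jaw": 0}
    - {"travel": [0,0,0.05],"spin": 0,"jaw": 0}
    - {"travel": [0,0,0],"spin": 0,"jaw": 0.15}
    - {"travel": [0,0,0],"spin": 0,"jaw": 0.22}
    - {"travel": [0,0,0],"spin": 0,"jaw": 0.27}
    - {"travel": [0,0,0],"spin": 0,"jaw": 0.32}
    - {"travel": [0,0,0],"spin": 0,"jaw": 0.38}
    - {"travel": [0,0,0],"spin": 0,"jaw": 0.5}
    - {"travel": [0,0,0],"spin": 0,"jaw": 0.5}
  grip_force: 12

```text
clock: 15.37
tcp_pos: [459.4, 63.7, 190.9]
tcp_rot: [-3.142, 0.002, -0.002]
ft_force: [-0.5, -0.1, 6.4]
grip_width: 59.6
grip_force: 12.0
```

Call:
step_arm:
  rows:
    - {"travel": [0,0,-0.1],"spin": 0,"jaw": 0.5}
    - {"travel": [0,0,-0.3],"spin": 0,"jaw": 0.5}
    - {"travel": [0,0,-0.5],"spin": 0,"jaw": 0.5}
    - {"travel": [0,0,-0.4],"spin": 0,"jaw": 0.5}
    - {"travel": [0,0,-0.2],"spin": 0,"jaw": 0.5}
    - {"travel": [0.2,0.25,0],"spin": 0,"jaw": 0.5}
    - {"travel": [0.34,0.4,0],"spin": 0,"jaw": 0.5}
    - {"travel": [0.43,0.5,0],"spin": 0,"jaw": 0.5}
    - {"travel": [0.43,0.5,0],"spin": 0,"jaw": 0.5}
    - {"travel": [0.43,0.5,0],"spin": 0,"jaw": 0.5}
    - {"travel": [0.43,0.5,0],"spin": 0,"jaw": 0.5}
    - {"travel": [0.43,0.5,0],"spin": 0,"jaw": 0.5}
    - {"travel": [0.43,0.5,0],"spin": 0,"jaw": 0.5}
    - {"travel": [0.43,0.5,0],"spin": 0,"jaw": 0.5}
    - {"travel": [0.43,0.5,0],"spin": 0,"jaw": 0.5}
    - {"travel": [0.34,0.4,0],"spin": 0,"jaw": 0.5}
    - {"travel": [0.25,0.31,0],"spin": 0,"jaw": 0.5}
    - {"travel": [0,0,0],"spin": 0,"jaw": 0.5}
    - {"travel": [0,0,0],"spin": 0,"jaw": 0.5}

```text
clock: 16.95
tcp_pos: [641.4, -151.4, 249.6]
tcp_rot: [-3.141, 0.004, 0.002]
ft_force: [-1.2, -0.2, -1.0]
grip_width: 59.5
grip_force: 12.0
```

Call:
step_arm:
  rows:
    - {"travel": [0,0,0.3],"spin": 0,"jaw": 0.5}
    - {"travel": [0,0,0.4],"spin": 0,"jaw": 0.5}
    - {"travel": [0,0,0.3],"spin": 0,"jaw": 0.5}
    - {"travel": [0,0,0.1],"spin": 0,"jaw": 0.5}
    - {"travel": [0,0,0],"spin": 0,"jaw": 0.5}
    - {"travel": [0,0,0],"spin": 0,"jaw": 0.5}

```text
clock: 17.45
tcp_pos: [641.5, -150.3, 206.0]
tcp_rot: [-3.141, 0.0, 0.001]
ft_force: [-0.5, -0.2, 0.5]
grip_width: 59.8
grip_force: 12.0
```

```bash
python3 - <<'E'
from h import *
o=r.observe();print(o['tcp_pos'],o['ft_force'],o['grip_width'])
t=r.camera('top');s=r.camera('scene')
a=cv2.resize(t[120:220,255:355],(400,400));b=cv2.resize(s[170:270,140:240],(400,400),interpolation=cv2.INTER_CUBIC)
cv2.imwrite('pics/c7.png',np.hstack([a,b]))
E
```

```text
[ 641.49877427 -150.33080371  206.00581367] [-0.4583101  -0.23048528  0.52353895] 59.76976176262958
```

View pics/c7.png

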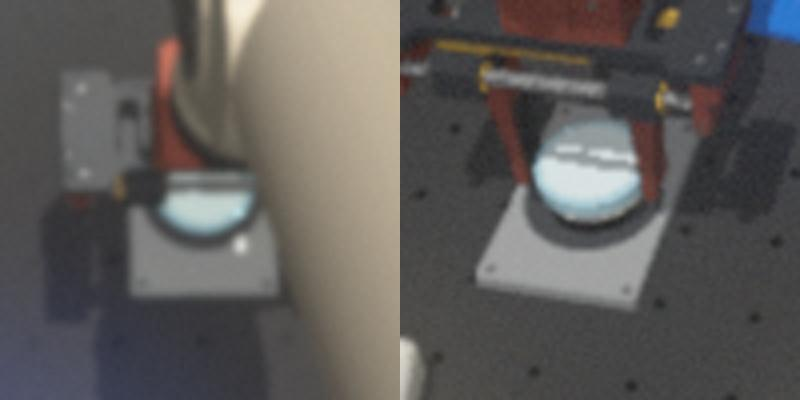

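The large dish is level, about 12 mm above its pocket and centred (scene crop (590,175)). I lower it.

Call:
step_arm:
  rows:
    - {"travel": [0,0,0.06],"spin": 0,"jaw": 0.5}
    - {"travel": [0,0,0.06],"spin": 0,"jaw": 0.5}
    - {"travel": [0,0,0.06],"spin": 0,"jaw": 0.5}
    - {"travel": [0,0,0.05],"spin": 0,"jaw": 0.5}
    - {"travel": [0,0,0.03],"spin": 0,"jaw": 0.5}
    - {"travel": [0,0,0.02],"spin": 0,"jaw": 0.5}
    - {"travel": [0,0,0],"spin": 0,"jaw": 0.5}
    - {"travel": [0,0,0],"spin": 0,"jaw": 0.5}

```text
clock: 18.22
tcp_pos: [641.7, -150.8, 195.0]
tcp_rot: [-3.142, 0.001, 0.0]
ft_force: [-0.1, -0.8, -0.0]
grip_width: 59.5
grip_force: 12.0
```

Call:
step_arm:
  rows:
    - {"travel": [0,0,0.02],"spin": 0,"jaw": 0.5}
    - {"travel": [0,0,0.02],"spin": 0,"jaw": 0.5}
    - {"travel": [0,0,0],"spin": 0,"jaw": 0.5}
    - {"travel": [0,0,0],"spin": 0,"jaw": 0.5}

```text
clock: 18.55
tcp_pos: [641.6, -150.8, 193.4]
tcp_rot: [3.142, -0.002, -0.0]
ft_force: [-0.5, -1.0, 0.4]
grip_width: 59.4
grip_force: 12.0
```

Call:
step_arm:
  rows:
    - {"travel": [0,0,0.02],"spin": 0,"jaw": 0.5}
    - {"travel": [0,0,0.01],"spin": 0,"jaw": 0.5}
    - {"travel": [0,0,0],"spin": 0,"jaw": 0.5}
    - {"travel": [0,0,0],"spin": 0,"jaw": 0.5}

```text
clock: 18.88
tcp_pos: [641.7, -150.8, 193.0]
tcp_rot: [3.141, -0.002, 0.0]
ft_force: [-2.0, 0.2, 4.8]
grip_width: 59.4
grip_force: 12.0
```

Call:
step_arm:
  rows:
    - {"travel": [0,0,0],"spin": 0,"jaw": 0.25}
    - {"travel": [0,0,0],"spin": 0,"jaw": 0.15}
    - {"travel": [0,0,0],"spin": 0,"jaw": 0.05}
    - {"travel": [0,0,0],"spin": 0,"jaw": 0}
    - {"travel": [0,0,-0.3],"spin": 0,"jaw": 0}
    - {"travel": [0,0,-0.6],"spin": 0,"jaw": 0}
    - {"travel": [0,0,-0.7],"spin": -0.2266,"jaw": 0}
    - {"travel": [0,0,-0.4],"spin": -0.2266,"jaw": 0}
    - {"travel": [0,0,0],"spin": -0.2266,"jaw": 0}
    - {"travel": [0,0,0],"spin": -0.2266,"jaw": 0}
    - {"travel": [0,0,0],"spin": -0.2266,"jaw": 0}
    - {"travel": [0,0,0],"spin": -0.2266,"jaw": 0}
    - {"travel": [0,0,0],"spin": -0.2266,"jaw": 0}
    - {"travel": [0,0,0],"spin": -0.2266,"jaw": 0}
    - {"travel": [0,0,0],"spin": 0,"jaw": 0}

```text
clock: 20.13
tcp_pos: [641.6, -151.2, 272.9]
tcp_rot: [2.792, 1.439, 0.0]
ft_force: [-0.5, 0.6, 0.2]
grip_width: 87.6
grip_force: 0.0
```

Call:
step_arm:
  rows:
    - {"travel": [-0.11,-0.38,0],"spin": 0,"jaw": 0}
    - {"travel": [-0.22,-0.76,0],"spin": 0,"jaw": 0}
    - {"travel": [-0.22,-0.76,0],"spin": 0,"jaw": 0}
    - {"travel": [-0.22,-0.76,0],"spin": 0,"jaw": 0}
    - {"travel": [-0.22,-0.76,0],"spin": 0,"jaw": 0}
    - {"travel": [-0.22,-0.76,0],"spin": 0,"jaw": 0}
    - {"travel": [-0.22,-0.76,0],"spin": 0,"jaw": 0}
    - {"travel": [-0.14,-0.52,0],"spin": 0,"jaw": 0}
    - {"travel": [0,0,0],"spin": 0,"jaw": 0}
    - {"travel": [0,0,0],"spin": 0,"jaw": 0}

```text
clock: 20.97
tcp_pos: [427.2, -74.4, 272.9]
tcp_rot: [2.796, 1.43, 0.0]
ft_force: [0.1, -0.8, 0.1]
grip_width: 88.0
grip_force: 0.0
```

```bash
python3 - <<'E'
from h import *
o=r.observe();print(o['tcp_pos'],o['ft_force'],o['grip_width'])
x=Ro.from_rotvec(o['tcp_rot']).as_matrix();print('yaw',np.degrees(np.arctan2(x[1,0],x[0,0])))
t=r.camera('top');s=r.camera('scene')
a=cv2.resize(t[120:220,255:355],(400,400));b=cv2.resize(s[100:200,190:290],(400,400),interpolation=cv2.INTER_CUBIC)
cv2.imwrite('pics/c8.png',np.hstack([a,b]))
E
```

```text
[427.15366196 -74.37294743 272.94180295] [ 0.05925139 -0.81996391  0.13442853] 87.99661900747103
yaw 54.192984560419234
```

View pics/c8.png

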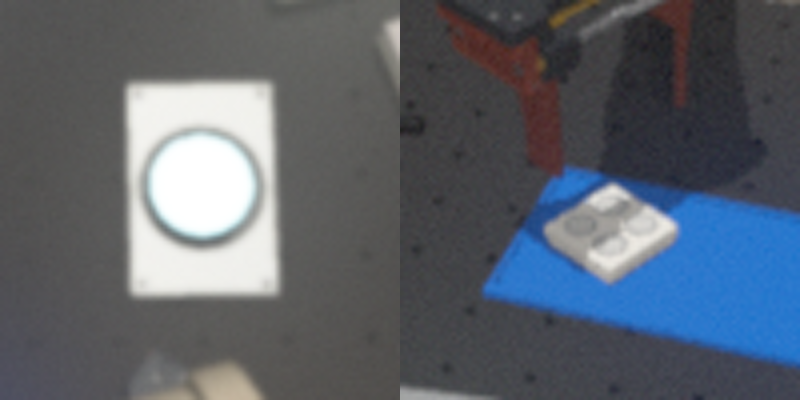

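The large dish lies centred in its pocket (crop (202,186)). The plate is in place below the open fingers, so I grip it.

Call:
step_arm:
  rows:
    - {"travel": [0,0,0.4],"spin": 0,"jaw": 0}
    - {"travel": [0,0,0.6],"spin": 0,"jaw": 0}
    - {"travel": [0,0,0.6],"spin": 0,"jaw": 0}
    - {"travel": [0,0,0.28],"spin": 0,"jaw": 0}
    - {"travel": [0,0,0.12],"spin": 0,"jaw": 0}
    - {"travel": [0,0,0.05],"spin": 0,"jaw": 0}
    - {"travel": [0,0,0],"spin": 0,"jaw": 0.15}
    - {"travel": [0,0,0],"spin": 0,"jaw": 0.22}
    - {"travel": [0,0,0],"spin": 0,"jaw": 0.27}
    - {"travel": [0,0,0],"spin": 0,"jaw": 0.32}
    - {"travel": [0,0,0],"spin": 0,"jaw": 0.38}
    - {"travel": [0,0,0],"spin": 0,"jaw": 0.5}
    - {"travel": [0,0,0],"spin": 0,"jaw": 0.5}
  grip_force: 12

```text
clock: 22.15
tcp_pos: [427.9, -74.6, 190.9]
tcp_rot: [2.794, 1.434, 0.001]
ft_force: [-0.9, -0.8, 7.0]
grip_width: 59.9
grip_force: 12.0
```

Call:
step_arm:
  rows:
    - {"travel": [0,0,-0.1],"spin": 0,"jaw": 0.5}
    - {"travel": [0,0,-0.3],"spin": 0,"jaw": 0.5}
    - {"travel": [0,0,-0.5],"spin": 0,"jaw": 0.5}
    - {"travel": [0,0,-0.4],"spin": 0,"jaw": 0.5}
    - {"travel": [0,0,-0.2],"spin": 0,"jaw": 0.5}
    - {"travel": [0,0,0],"spin": 0.1,"jaw": 0.5}
    - {"travel": [0,0,0],"spin": 0.2,"jaw": 0.5}
    - {"travel": [0,0,0],"spin": 0.2,"jaw": 0.5}
    - {"travel": [0,0,0],"spin": 0.2,"jaw": 0.5}
    - {"travel": [0,0,0],"spin": 0.2,"jaw": 0.5}
    - {"travel": [0,0,0],"spin": 0.2,"jaw": 0.5}
    - {"travel": [0,0,0],"spin": 0.15,"jaw": 0.5}
    - {"travel": [0,0,0],"spin": 0.1,"jaw": 0.5}
    - {"travel": [0,0,0],"spin": 0,"jaw": 0.5}
    - {"travel": [0,0,0],"spin": 0,"jaw": 0.5}

```text
clock: 23.4
tcp_pos: [427.4, -74.4, 250.2]
tcp_rot: [3.118, 0.381, -0.0]
ft_force: [-0.6, -0.3, -0.3]
grip_width: 60.1
grip_force: 12.0
```

```bash
python3 - <<'E'
from h import *
o=r.observe();print(o['tcp_pos'],o['ft_force'],o['grip_width'])
x=Ro.from_rotvec(o['tcp_rot']).as_matrix();print('yaw',np.degrees(np.arctan2(x[1,0],x[0,0])), (x.T@(np.array([461,-330,250])-o['tcp_pos']))/40)
E
```

```text
[427.42830001 -74.41919565 250.15424563] [-0.58443637 -0.30715302 -0.31996304] 60.09953977620332
yaw 13.941194881763773 [-7.24829794e-01  6.40351446e+00  4.27496283e-03]
```

Call:
step_arm:
  rows:
    - {"travel": [-0.06,0.3,0],"spin": 0,"jaw": 0.5}
    - {"travel": [-0.06,0.5,0],"spin": 0,"jaw": 0.5}
    - {"travel": [-0.06,0.66,0],"spin": 0,"jaw": 0.5}
    - {"travel": [-0.06,0.66,0],"spin": 0,"jaw": 0.5}
    - {"travel": [-0.06,0.66,0],"spin": 0,"jaw": 0.5}
    - {"travel": [-0.06,0.66,0],"spin": 0,"jaw": 0.5}
    - {"travel": [-0.06,0.66,0],"spin": 0,"jaw": 0.5}
    - {"travel": [-0.06,0.66,0],"spin": 0,"jaw": 0.5}
    - {"travel": [-0.06,0.66,0],"spin": 0,"jaw": 0.5}
    - {"travel": [-0.06,0.5,0],"spin": 0,"jaw": 0.5}
    - {"travel": [-0.06,0.3,0],"spin": 0,"jaw": 0.5}
    - {"travel": [-0.06,0.18,0],"spin": 0,"jaw": 0.5}
    - {"travel": [0,0,0],"spin": 0,"jaw": 0.5}
    - {"travel": [0,0,0.3],"spin": 0,"jaw": 0.5}
    - {"travel": [0,0,0.4],"spin": 0,"jaw": 0.5}
    - {"travel": [0,0,0.3],"spin": 0,"jaw": 0.5}
    - {"travel": [0,0,0.1],"spin": 0,"jaw": 0.5}
    - {"travel": [0,0,0],"spin": 0,"jaw": 0.5}
    - {"travel": [0,0,0],"spin": 0,"jaw": 0.5}

```text
clock: 24.98
tcp_pos: [461.0, -329.3, 206.0]
tcp_rot: [-3.118, -0.38, 0.001]
ft_force: [0.6, 0.5, -0.7]
grip_width: 60.0
grip_force: 12.0
```

```bash
python3 - <<'E'
from h import *
o=r.observe();print(o['tcp_pos'],o['ft_force'],o['grip_width'])
t=r.camera('top');s=r.camera('scene')
a=cv2.resize(t[190:290,335:435],(400,400));b=cv2.resize(s[110:210,95:195],(400,400),interpolation=cv2.INTER_CUBIC)
cv2.imwrite('pics/c9.png',np.hstack([a,b]))
E
```

```text
[ 460.98479441 -329.2943894   206.03885322] [ 0.61423614  0.5156961  -0.6749247 ] 60.00308145027049
```

View pics/c9.png

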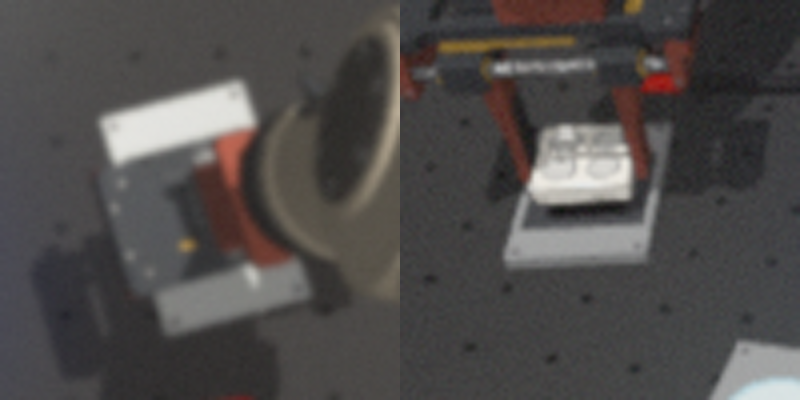

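The plate is aligned above the square pocket (scene crop (585,165)). I lower it.

Call:
step_arm:
  rows:
    - {"travel": [0,0,0.06],"spin": 0,"jaw": 0.5}
    - {"travel": [0,0,0.06],"spin": 0,"jaw": 0.5}
    - {"travel": [0,0,0.06],"spin": 0,"jaw": 0.5}
    - {"travel": [0,0,0.05],"spin": 0,"jaw": 0.5}
    - {"travel": [0,0,0.03],"spin": 0,"jaw": 0.5}
    - {"travel": [0,0,0.03],"spin": 0,"jaw": 0.5}
    - {"travel": [0,0,0.02],"spin": 0,"jaw": 0.5}
    - {"travel": [0,0,0],"spin": 0,"jaw": 0.5}
    - {"travel": [0,0,0],"spin": 0,"jaw": 0.5}

```text
clock: 25.83
tcp_pos: [460.8, -330.0, 193.8]
tcp_rot: [-3.119, -0.378, 0.0]
ft_force: [1.4, 0.1, -1.1]
grip_width: 60.2
grip_force: 12.0
```

Call:
step_arm:
  rows:
    - {"travel": [0,0,0.02],"spin": 0,"jaw": 0.5}
    - {"travel": [0,0,0.01],"spin": 0,"jaw": 0.5}
    - {"travel": [0,0,0],"spin": 0,"jaw": 0.5}
    - {"travel": [0,0,0],"spin": 0,"jaw": 0.5}

```text
clock: 26.17
tcp_pos: [460.9, -330.0, 192.9]
tcp_rot: [3.118, 0.378, 0.0]
ft_force: [-0.8, 1.3, 3.4]
grip_width: 59.9
grip_force: 12.0
```

Contact at 3.4 N. I release, lift and back away.

Call:
step_arm:
  rows:
    - {"travel": [0,0,0],"spin": 0,"jaw": 0.25}
    - {"travel": [0,0,0],"spin": 0,"jaw": 0.15}
    - {"travel": [0,0,0],"spin": 0,"jaw": 0.05}
    - {"travel": [0,0,0],"spin": 0,"jaw": 0}
    - {"travel": [0,0,-0.3],"spin": 0,"jaw": 0}
    - {"travel": [0,0,-0.6],"spin": 0,"jaw": 0}
    - {"travel": [0,0,-0.8],"spin": 0,"jaw": 0}
    - {"travel": [0,0,-0.8],"spin": 0,"jaw": 0}
    - {"travel": [0,0,-0.8],"spin": 0,"jaw": 0}
    - {"travel": [-0.4,0.5,0],"spin": 0,"jaw": 0}
    - {"travel": [-0.4,0.6,0],"spin": 0,"jaw": 0}
    - {"travel": [-0.4,0.6,0],"spin": 0,"jaw": 0}
    - {"travel": [-0.4,0.6,0],"spin": 0,"jaw": 0}
    - {"travel": [-0.4,0.6,0],"spin": 0,"jaw": 0}
    - {"travel": [-0.4,0.6,0],"spin": 0,"jaw": 0}
    - {"travel": [-0.4,0.6,0],"spin": 0,"jaw": 0}
    - {"travel": [-0.3,0.5,0],"spin": 0,"jaw": 0}
    - {"travel": [0,0,0],"spin": 0,"jaw": 0}
    - {"travel": [0,0,0],"spin": 0,"jaw": 0}

```text
clock: 27.75
tcp_pos: [383.3, -539.4, 325.1]
tcp_rot: [3.119, 0.374, 0.0]
ft_force: [0.7, 0.5, -1.1]
grip_width: 87.9
grip_force: 0.0
```

```bash
python3 - <<'E'
from h import *
o=r.observe();print(o['tcp_pos'],o['ft_force'],o['grip_width'])
t=r.camera('top')
cv2.imwrite('pics/c10.png',cv2.resize(t[110:310,80:430],None,fx=2.2,fy=2.2,interpolation=cv2.INTER_CUBIC))
E
```

```text
[ 383.26628642 -539.44628699  325.13100258] [ 0.67798139  0.51696964 -1.13344672] 87.86940738420913
```

View pics/c10.png

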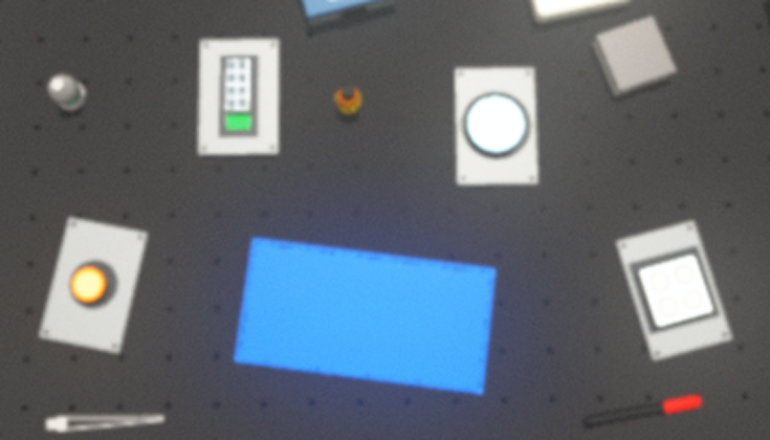

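All four vessels lie in their pockets, the tray is empty, and the bottle (348,100) and objective (66,92) are still standing. I hand the job in.

```bash
python3 -c "
from plant import r
print(r.sign_off())"
```

```text
the job is handed in; nothing more can be done
None
```

All four vessels are in their matching adapter pockets, the oil bottle and objective are still standing where they were, and the job was handed in at about 28 s on the robot's clock.

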